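# Find the branded drying tray and push it to the dispatch line

## Task

One of the two shallow wooden trays has a brand burnt into its underside. Lifting nothing off the bench and using only the fingertips, draw each tray back against the steel stop bar and tip it towards the robot onto its near bottom edge until it stands steeply, about 65 degrees, keep it there for a good second to look underneath, and let it back down flat: the left tray first (the robot's left), then the right one. Then push the branded tray away from the robot until it stands centred and square over the metal dispatch line, and leave the other tray flat by the stop and everything else where it is.

Things in the scene. Friction and masses are not known exactly. Their poses are not given: they have to be found in the camera images.
- tray_1: one of two outwardly identical shallow trays: slatted wooden frame on a thick pale fireclay slab, 140 mm along its x, 120 mm along its y, 60 mm high, walls 8 mm, 0.4 to 0.65 kg; saucers fixed inside, low. It stands on two runners 8 mm high, along x at its sides. Origin: centre of its underside; z up, x away from the robot (yaw within about 0.12 rad). May start left or right.
- tray_2: the other tray, the same in size and axes. Either tray's centre of mass is low, about 17 mm above the underside: tipped on its near edge, it falls back flat by itself from any tilt below about 70 degrees, and over beyond about 75. Tipping starts with about 6 to 12 N pushed towards the robot, 40 mm up the far wall.
- tray_1_far (a point): middle of tray_1's far bottom edge, 70 mm from its origin along its x. It rises as the tray is tipped towards the robot.
- tray_1_near (a point): middle of tray_1's near bottom edge, 70 mm from its origin along its -x: the edge it tips on; it stays on the bench, sliding out from the stop by up to 15 mm as the tray tips.
- tray_2_far (a point): middle of tray_2's far bottom edge, 70 mm from its origin along its x. It rises as the tray is tipped towards the robot.
- tray_2_near (a point): middle of tray_2's near bottom edge, 70 mm from its origin along its -x: the edge it tips on; it stays on the bench, sliding out from the stop by up to 15 mm as the tray tips.
- stamp (a point): centre of the brand, a dark ring 78 mm across with a cross in it, under the slab of the branded tray, 8 mm above the bench. It cannot be seen until that tray is tipped; the underside of the other tray is plain. A tipped tray's underside faces away from the robot.
- stop: flat steel stop bar fixed on the bench, along y, 660 mm long, 6 mm high, 30 mm wide. Origin: middle of its far face at bench height; the bar lies on the robot's side of that face. The trays start with a gap of about 8 to 32 mm between it and their near walls.
- line: dispatch line: an aluminium strip flush in the bench, along y, 700 mm long, 12 mm wide, beyond the trays. Origin: its middle; x across the line, away from the robot; within 0.03 rad of the world's axes.
- slip_jar: white jar 44 mm across, 70 mm high, between the trays; leave alone. Origin: centre of its underside (so for all the following).
- clay_block: clay brick 50 x 40 x 35 mm between the trays' lanes; leave alone.
- pan_left: clay pan 150 mm across, 50 mm high, left of the trays; leave alone.
- pan_right: clay pan 150 mm across, 50 mm high, right of the trays; leave alone.
- water_cup: white mug 70 mm across, 80 mm high, on the left; leave alone.
- spatula: spatula 200 mm long lying on the right; leave alone.
Things that resemble listed ones, but are neither listed nor needed, are in the scene too. Leave any blue look-alike of the tray_1 alone. Leave any blue look-alike of the tray_2 alone.

How it is judged:
By the outcome, as a careful person would: the job done as asked, in the order asked, and still so for the second after the job is handed in, with the robot touching nothing.
It also fails if it takes over 72 s, if anything falls off the work surface, if the arm or the gripper's body presses on something with over 40 N, if the wrist force passes 120 N, or if a joint passes its speed limit or range.

## Robot

A 6-joint arm with a two-finger parallel gripper is mounted at the origin on the work surface. World frame = base frame: x ahead of the robot, y to its left, z up, the work surface at z = 0. Lengths are in m, angles in rad, forces in N, time in s.
With the tool pointing down it reaches from about 0.375 to 0.975 m from the base axis. Payload 3.8 kg.
Tool frame: the origin (TCP) lies on the centre line of the jaws, within the pads' length; the fingertips stand 17 mm ahead of it and the grasp point (between the pads) lies 2 mm behind it (bot.tip_extent is the distance from the TCP to the fingertips, in m); z points along the fingers, y is the line along which they close (so a half turn about z gives the same grasp; the last joint's range is limited). The gripper opens to 85 mm and grips with 20 to 120 N. Pads are 22 mm wide; open, the fingers measure 114 mm over their backs; the gripper's body (76 mm by 85 mm) begins 54 mm behind the grasp point. The pads swing forward as they close: fully open they stand 13 mm farther back than shut.
Start: joints at [-1.219, 0.264, 1.604, -0, 1.274, -0.037], TCP at [0.256, -0.625, 0.248] pointing down, gripper open.
Joint ranges: [-2.63, 2.63], [-0.94, 2.18], [0.31, 2.57], [-1.31, 4.45], [0, 2.66], [-2.55, 2.55]. Speed limits (rad/s): [2.57, 2.57, 3.14, 3.14, 3.14, 3.14].

## Interface

Orientations are given as a rotation vector (axis times angle).
In Python, from workcell import readout, read_camera, finish_job, bot gives the robot as it stands.
- The arm moves only by the tool jog_arm, never from a script. Its argument "deltas" is one flat list of numbers, 7 for each row, row after row: the shift along the tool's x, y, z in m, then the turn, a rotation vector about the tool's x, y, z in degrees, then the gripper command: -1 is shut, 1 is fully open, values between are in proportion. A call has 1 to 8 rows; each row is the pose to reach, as a shift and turn from the pose commanded when the call began, along the tool's axes at that moment; what a row does not reach only later rows make up. A row lasts 1/10 s, in which the tool goes at most 50 mm and 8.59 degrees, less where a joint would pass 70% of its speed; a pose out of reach is approached as far as the arm can. A call with a gripper value outside its range is refused whole. The fingers move at their own pace and stop on an object; "squeeze" is the grip in N (left out, the last holds). Time passes only in rows, so rows that repeat a pose let the fingers close. It gives the time, the measured TCP pose, the force, the opening and the grip force at its end, in the units of the state.
- readout.read_state(): the state, without advancing time (a new reading comes with each control period).
- read_camera(name): name is "scene" or "top" or "wrist"; returns a dict with "color" (480x640x3 uint8, blue, green, red), "fx", "fy", "cx", "cy" (pixels), "dist" ([k1, k2, p1, p2, k3] as OpenCV has them; the pictures are not rectified), "origin" and "attitude" of the camera in the world. Camera axes: x right, y down, z forward; pixel columns grow to the right and rows downward; lengths in m; the calibration is good to about 2 mm. A picture is of the moment at which its call begins. There is no depth.
- finish_job(): hands the job in; it is judged then, once.
The state is a dict: "time": time; "q": joint angles; "joint_vel": joint speeds; "joint_torque": joint torques, N m; "tool_pos": TCP position; "tcp_rot": TCP orientation; "wrist_force": force on the tool from outside, world axes, zero at the start; "torque": the same for the moment, N m; "width": opening from 0.0 (shut) to 1.0 (fully open); "grip_force": force on a finger pad.
Only numpy, scipy, OpenCV 4.12 (cv2) and the standard library are available. Lean on these libraries where they do the work, as an engineer would, in place of code of your own. Each camera call takes 0.05 s, during which the arm holds its last target. There are 200 camera calls.

## Working session

There is one attempt and no reset: what is moved stays moved. The work goes in short steps, Python scripts to look and compute and a tool call to move; the robot and the scene stay as the last step left them, time stands still between calls to the robot, and variables do not carry over. Pictures are saved under pics/ and viewed, at most 10 in all, crops included, and the job is handed in when it is done.

Besides the shell and the picture viewer there is one more tool, called as a command line: name --argument value ..., lists and objects as JSON in quotes. jog_arm: Moves the arm, as the interface text tells. Its arguments: {"type":"object","properties":{"deltas":{"type":"array"},"squeeze":{"type":"number"}},"required":["deltas"]}

```bash
mkdir -p pics; ls
cat > h.py <<'E'
import numpy as np, cv2
from scipy.spatial.transform import Rotation as R
from workcell import readout, read_camera, finish_job, bot
def att(c):
    a=np.array(c["attitude"],float)
    if a.shape==(3,3): return a
    return (R.from_rotvec(a) if a.size==3 else R.from_quat(a)).as_matrix()
def K(c): return np.array([[c["fx"],0,c["cx"]],[0,c["fy"],c["cy"]],[0,0,1.]])
def ray(c,px,z=0.):
    u=cv2.undistortPoints(np.array(px,float).reshape(-1,1,2),K(c),np.array(c["dist"],float)).reshape(-1,2)
    d=np.c_[u,np.ones(len(u))]@att(c).T; o=np.array(c["origin"],float)
    return o+d*((z-o[2])/d[:,2])[:,None]
def proj(c,P):
    A=att(c); p=(np.array(P,float).reshape(-1,3)-np.array(c["origin"]))@A
    return cv2.projectPoints(p,np.zeros(3),np.zeros(3),K(c),np.array(c["dist"],float))[0].reshape(-1,2)
E
python3 - <<'E'
from h import *
for n in("scene","top"):
    c=read_camera(n); cv2.imwrite(f"pics/{n}0.png",c["color"]); print(n,c["origin"],c["attitude"],c["fx"],c["dist"])
s=readout.read_state(); print(s); print(bot.tip_extent)
E
```

```text
pics
scene [0.9296877  0.46204918 0.92823098] [-1.03937719 -2.60258189  0.83098587] 478.94266570457546 [-0.1064711  0.         0.         0.         0.       ]
top [0.37866377 0.00212391 1.17046099] [-2.14871649  2.16969874 -0.10232351] 485.12720874824197 [-0.13143617  0.          0.          0.          0.        ]
{'time': 0.1, 'q': array([-1.21890117e+00,  2.64674717e-01,  1.60523211e+00, -1.34122202e-05,
        1.27371670e+00, -3.69284114e-02]), 'joint_vel': array([ 7.75952552e-05, -1.59267435e-03, -2.21219720e-03,  7.67749821e-04,
       -2.61564977e-04,  5.69251237e-04]), 'joint_torque': array([-1.34753805e-03, -5.16707897e+01, -3.68589342e+01, -1.50870915e-04,
        6.29837858e-03, -9.67220075e-06]), 'tool_pos': array([ 0.25565272, -0.62403522,  0.24709146]), 'tcp_rot': array([-3.08044247e+00, -6.06541458e-01,  5.19869084e-04]), 'wrist_force': array([-0.46234109, -0.3171453 , -0.73189821]), 'torque': array([-0.02847759,  0.01701066, -0.00858757]), 'grip_force': 0.0, 'width': 1.002719476758822}
0.017
```

View pics/top0.png

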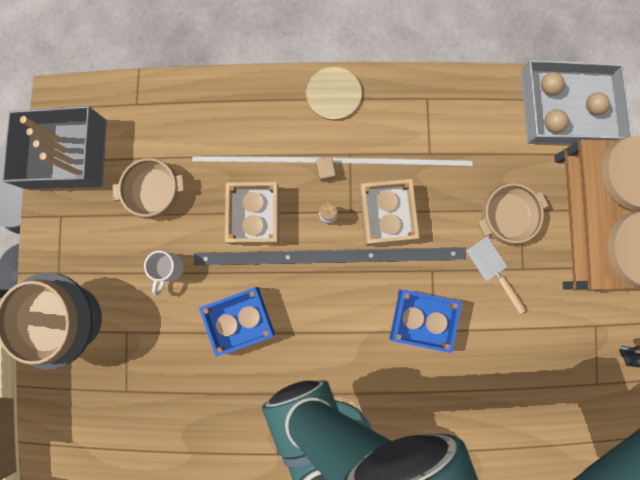

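View pics/scene0.png

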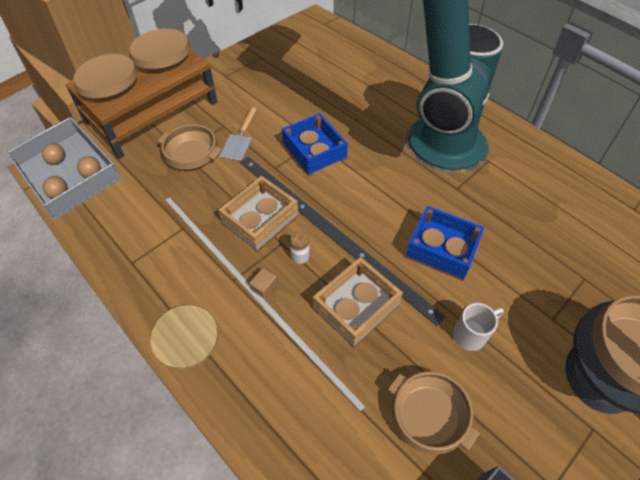

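Top view: the robot is at the bottom. The left tray is at about (252,212), the right one at (389,211), the jar at (327,213) and the brick at (326,168). The line runs along row ~160 and the stop along row ~257. The blue trays are decoys. I'll enlarge the middle.

Run:
```python
import cv2
i=cv2.imread("pics/top0.png")[145:275,190:480]
cv2.imwrite("pics/crop0.png",cv2.resize(i,None,fx=2.75,fy=2.75,interpolation=cv2.INTER_CUBIC))
```

```text
(no output)
```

View pics/crop0.png

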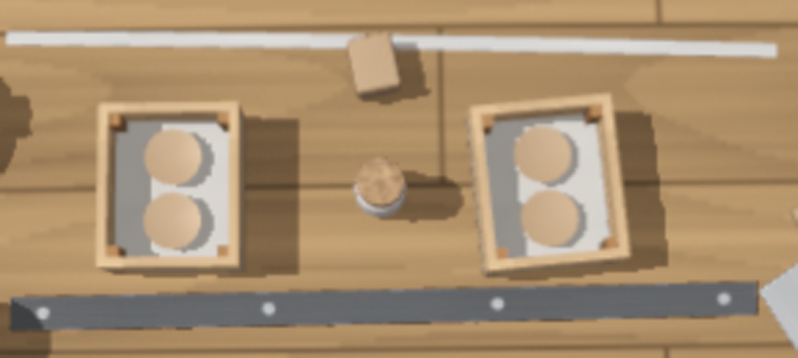

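The crop shows the rim corners: left tray (97,102),(242,101),(241,268),(96,268); right tray (470,107),(610,95),(630,257),(486,272). The stop's far edge runs (12,298)–(756,282) and the line's centre (6,39)–(776,50).

Run:
```python
from h import *
c=read_camera("top")
f=lambda p:np.array(p,float)/2.75+[190,145]
for n,p in(("L",[(97,102),(242,101),(241,268),(96,268)]),("R",[(470,107),(610,95),(630,257),(486,272)])):
    P=ray(c,f(p),.06)[:,:2]; m=P.mean(0); d=(P[0]+P[1]-P[2]-P[3]); w=P[0]+P[3]-P[1]-P[2]
    print(n,m.round(4),"yaw",np.arctan2(d[1],d[0]).round(3),np.arctan2(-w[0],w[1]).round(3),np.linalg.norm(d)/2,np.linalg.norm(w)/2)
print("stop",ray(c,f([(12,298),(756,282)]),.006).round(4))
print("line",ray(c,f([(6,39),(776,50)]),0).round(4))
print("jar",ray(c,f([(380,178)]),.07).round(4),"brick",ray(c,f([(350,42),(390,33),(400,85),(362,97)]),.035).round(4))
print("pans",ray(c,[(148,187),(514,213),(163,266)],.05).round(3))
print(R.from_rotvec(readout.read_state()["tcp_rot"]).as_matrix().round(3))
```

```text
L [0.5496 0.1767] yaw 0.002 -0.009 0.1424595669661296 0.12362442918792695
R [ 0.5477 -0.1445] yaw 0.083 0.086 0.1399553252370314 0.12084470292831041
stop [[ 0.4578  0.3246  0.006 ]
 [ 0.4653 -0.333   0.006 ]]
line [[ 0.6948  0.3374  0.    ]
 [ 0.6764 -0.363   0.    ]]
jar [[ 0.5511 -0.0019  0.07  ]] brick [[ 0.6771  0.0228  0.035 ]
 [ 0.6847 -0.0122  0.035 ]
 [ 0.6381 -0.0203  0.035 ]
 [ 0.6279  0.0128  0.035 ]]
pans [[ 0.615  0.43   0.05 ]
 [ 0.543 -0.443  0.05 ]
 [ 0.426  0.388  0.05 ]]
[[ 0.925  0.379 -0.001]
 [ 0.379 -0.925  0.002]
 [ 0.    -0.002 -1.   ]]
```

jog_arm --deltas '[0.332,-0.296,0,0,0,22.3,0,0.332,-0.296,0,0,0,22.3,0,0.332,-0.296,0,0,0,22.3,0,0.332,-0.296,0,0,0,22.3,0,0.332,-0.296,0,0,0,22.3,0,0.332,-0.296,0,0,0,22.3,0,0.332,-0.296,0,0,0,22.3,0,0.332,-0.296,0,0,0,22.3,0]'

```text
time: 0.95
tool_pos: [0.4315, -0.2632, 0.2482]
tcp_rot: [3.142, -0.001, 0.0]
wrist_force: [0.3, 0.6, -0.4]
width: 0.501
grip_force: 0.0
```

jog_arm --deltas '[0.173,-0.356,0,0,0,0,0,0.173,-0.356,0,0,0,0,0,0.173,-0.356,0,0,0,0,0,0.173,-0.356,0,0,0,0,0,0.173,-0.356,0,0,0,0,0,0.173,-0.356,0,0,0,0,0,0.173,-0.356,0,0,0,0,0,0.173,-0.356,0,0,0,0,0]'

```text
time: 1.75
tool_pos: [0.6048, 0.0932, 0.248]
tcp_rot: [-3.142, -0.0, 0.0]
wrist_force: [-0.4, -0.8, 0.3]
width: 0.5
grip_force: 0.0
```

jog_arm --deltas '[0.043,-0.084,0.05,0,0,0,0,0.043,-0.084,0.05,0,0,0,0,0.043,-0.084,0.08,0,0,0,0,0.043,-0.084,0.12,0,0,0,0,0.043,-0.084,0.16,0,0,0,0,0.043,-0.084,0.185,0,0,0,0,0.043,-0.084,0.198,0,0,0,0,0.043,-0.084,0.198,0,0,0,0]'

```text
time: 2.55
tool_pos: [0.6455, 0.1743, 0.0475]
tcp_rot: [3.14, -0.001, -0.008]
wrist_force: [0.0, -0.3, 0.1]
width: 0.502
grip_force: 0.0
```

jog_arm --deltas '[-0.008,0,0,0,0,0,0,-0.013,0,0,0,0,0,0,-0.017,0,0,0,0,0,0,-0.021,0,0,0,0,0,0,-0.025,0,0,0,0,0,0,-0.028,0,0,0,0,0,0,-0.031,0,0,0,0,0,0,-0.034,0,0,0,0,0,0]'

```text
time: 3.35
tool_pos: [0.614, 0.175, 0.051]
tcp_rot: [-3.141, 0.001, -0.003]
wrist_force: [4.5, -0.5, 3.3]
width: 0.498
grip_force: 2.6
```

jog_arm --deltas '[-0.001,0,0,0,0,0,0,-0.002,0,0,0,0,0,0,-0.003,0,0,0,0,0,0,-0.004,0,0,0,0,0,0]'

```text
time: 3.75
tool_pos: [0.6135, 0.1755, 0.0519]
tcp_rot: [-3.14, -0.001, -0.014]
wrist_force: [12.7, 1.3, 1.2]
width: 0.498
grip_force: 6.2
```

```bash
cat > look.py <<'E'
from h import *
import sys
n=sys.argv[1]; c=read_camera("scene"); i=c["color"][150:390,180:500]
t=read_camera("top")["color"][130:290,190:480]
i=cv2.resize(i,None,fx=1.25,fy=1.25,interpolation=cv2.INTER_CUBIC); t=cv2.resize(t,(400,221),interpolation=cv2.INTER_CUBIC)
o=np.zeros((300,800,3),np.uint8); o[:,:400]=i[:300]; o[:221,400:]=t
cv2.imwrite(f"pics/{n}.png",o); s=readout.read_state(); print(s["time"],s["tool_pos"],s["wrist_force"])
E
python3 look.py a
```

```text
3.85 [0.61343796 0.1755673  0.05201117] [10.98962217  1.24633687  1.0901467 ]
```

View pics/a.png

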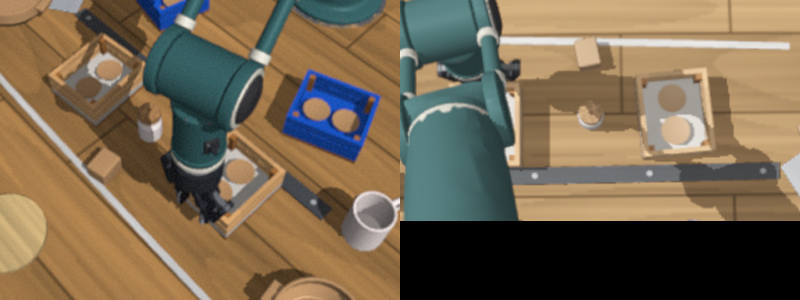

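jog_arm --deltas '[-0.003,0,-0.005,0,0,0,0,-0.005,0,-0.011,0,0,0,0,-0.007,0,-0.017,0,0,0,0,-0.009,0,-0.023,0,0,0,0,-0.012,0,-0.029,0,0,0,0,-0.015,0,-0.034,0,0,0,0,-0.018,0,-0.04,0,0,0,0,-0.021,0,-0.045,0,0,0,0]'

```text
time: 4.65
tool_pos: [0.5923, 0.1758, 0.0977]
tcp_rot: [-3.14, -0.0, -0.014]
wrist_force: [9.6, 1.8, 4.7]
width: 0.5
grip_force: 5.3
```

```bash
python3 look.py b
```

```text
4.75 [0.59207041 0.17582167 0.09802791] [9.87937968 1.26055847 3.6296643 ]
```

View pics/b.png

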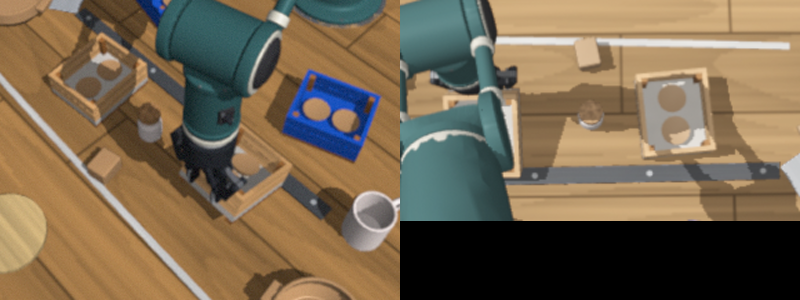

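jog_arm --deltas '[-0.005,0,-0.008,0,0,0,0,-0.011,0,-0.015,0,0,0,0,-0.018,0,-0.022,0,0,0,0,-0.025,0,-0.028,0,0,0,0,-0.033,0,-0.034,0,0,0,0,-0.0405,0,-0.039,0,0,0,0,-0.0465,0,-0.0425,0,0,0,0,-0.0525,0,-0.046,0,0,0,0]'

```text
time: 5.55
tool_pos: [0.5399, 0.1755, 0.145]
tcp_rot: [-3.14, -0.0, -0.016]
wrist_force: [7.9, 0.8, 11.4]
width: 0.501
grip_force: 6.8
```

```bash
python3 look.py c
```

```text
5.65 [0.53953691 0.1755739  0.14529312] [ 8.00363592  0.55659743 10.99898592]
```

View pics/c.png

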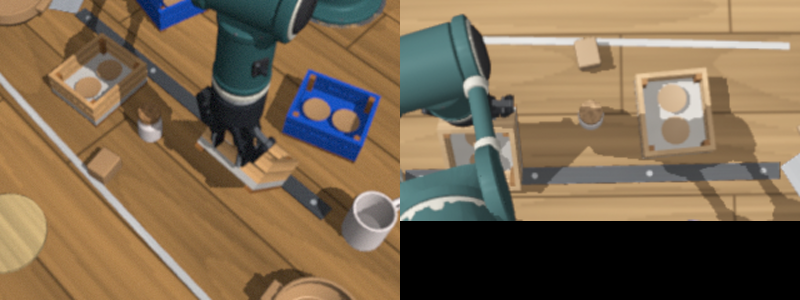

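jog_arm --deltas '[-0.005,0,-0.003,0,0,0,0,-0.0105,0,-0.005,0,0,0,0,-0.0155,0,-0.0075,0,0,0,0,-0.021,0,-0.009,0,0,0,0,-0.026,0,-0.0105,0,0,0,0,-0.0285,0,-0.011,0,0,0,0]'

```text
time: 6.25
tool_pos: [0.5114, 0.1755, 0.1569]
tcp_rot: [-3.14, -0.0, -0.016]
wrist_force: [6.9, -1.3, 17.3]
width: 0.498
grip_force: 8.9
```

```bash
cat > tilt.py <<'E'
# fit tilt & near-edge x from clicks in the 'look' picture: slab/frame corner points
from h import *
import sys
n=sys.argv[1]; c=read_camera("scene"); cv2.imwrite(f"pics/{n}_full.png",c["color"])
x0,y0=map(int,sys.argv[2:4]); i=cv2.resize(c["color"][y0:y0+140,x0:x0+190],None,fx=4,fy=4,interpolation=cv2.INTER_CUBIC)
yc,w=map(float,sys.argv[4:6])
for th,col in((60,(255,0,0)),(65,(0,255,0)),(70,(0,0,255))):
    t=np.radians(th); xs=.4615-.0114*yc; xn=xs+.006*np.tan(t)
    f=lambda X,Y,Z:(xn+X*np.cos(t)-Z*np.sin(t),yc+Y,X*np.sin(t)+Z*np.cos(t))
    p=(proj(c,[f(0,-.06,0),f(0,.06,0),f(.14,.06,0),f(.14,-.06,0),f(.14,-.06,.06),f(.14,.06,.06),f(.14,.06,0)])-[x0,y0])*4
    cv2.polylines(i,[p.astype(np.int32)],False,col,1)
cv2.imwrite(f"pics/{n}.png",i); s=readout.read_state(); print(s["time"],s["tool_pos"],s["wrist_force"])
E
python3 tilt.py d 310 230 .177 0
```

```text
6.3 [0.51119049 0.17552944 0.15695336] [ 6.20784838 -1.46000516 16.49944369]
```

View pics/d.png

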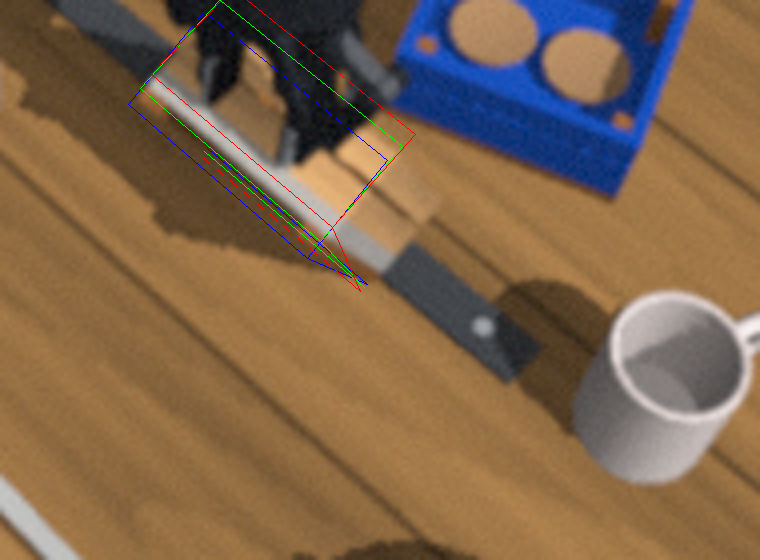

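The tray stands steeply, at about 60–65°: the pale slab edge runs from (150,85) to (385,270), but the underside is at a grazing angle. I'll check the wrist view and a larger crop in one composite.

```bash
cat > duo.py <<'E'
from h import *
import sys
n=sys.argv[1]; x0,y0=map(int,sys.argv[2:4]); yc=float(sys.argv[4])
w=read_camera("wrist"); c=read_camera("scene")
print("wrist",np.round(w["origin"],3),att(w)[:,2].round(2))
i=cv2.resize(c["color"][y0:y0+85,x0:x0+80],(400,425),interpolation=cv2.INTER_CUBIC)
for th,col in((60,(255,0,0)),(65,(0,255,0)),(70,(0,0,255))):
    t=np.radians(th); xn=.4615-.0114*yc+.006*np.tan(t)
    f=lambda X,Y,Z:(xn+X*np.cos(t)-Z*np.sin(t),yc+Y,X*np.sin(t)+Z*np.cos(t))
    for p in proj(c,[f(.14,.06,0),f(.14,.06,.06),f(0,.06,.06),f(0,.06,0),f(.14,-.06,0)]):
        cv2.circle(i,tuple(((p-[x0,y0])*5).astype(int).tolist()),3,col,1)
o=np.zeros((425,800,3),np.uint8); o[:,:400]=i; o[:300,400:]=cv2.resize(w["color"],(400,300),interpolation=cv2.INTER_AREA)
cv2.imwrite(f"pics/{n}.png",o)
E
python3 duo.py e 340 230 .177
```

```text
wrist [0.594 0.175 0.282] [-0.32  0.   -0.95]
```

View pics/e.png

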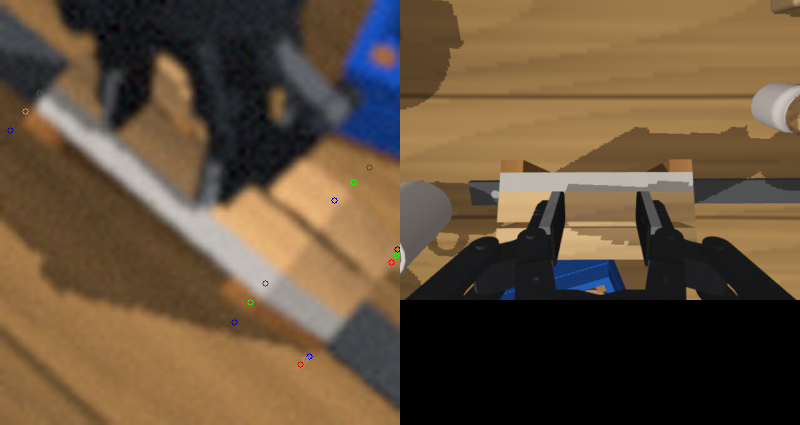

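The wrist view shows the far slab edge at row ~180, with the underside grazing. Corner comparison puts the tilt at about 65°. I'll lean the tool about the contact point so the wrist camera can look underneath while it holds.

jog_arm --deltas '[0.001,0,0.001,0,-4,0,0,0.0017,0,0.002,0,-8,0,0,0.0025,0,0.003,0,-12,0,0,0.003,0,0.0042,0,-16,0,0,0.0037,0,0.0055,0,-20,0,0,0.0042,0,0.0068,0,-25,0,0,0.0042,0,0.0068,0,-25,0,0,0.0042,0,0.0068,0,-25,0,0]'

```text
time: 7.2
tool_pos: [0.5171, 0.1753, 0.152]
tcp_rot: [-3.068, 0.0, 0.665]
wrist_force: [10.7, -1.1, 29.0]
width: 0.501
grip_force: 15.2
```

```bash
cat > under.py <<'E'
# rectify the tipped underside from the wrist camera; report darkness, save for viewing
from h import *
import sys
n,yc,th=sys.argv[1],float(sys.argv[2]),np.radians(float(sys.argv[3]))
w=read_camera("wrist"); cv2.imwrite(f"pics/{n}_w.png",w["color"])
xn=.4615-.0114*yc+.006*np.tan(th)
X,Y=np.meshgrid(np.linspace(.135,.005,131),np.linspace(.06,-.06,121),indexing='ij'); Z=.008
P=np.stack([xn+X*np.cos(th)-Z*np.sin(th),yc+Y,X*np.sin(th)+Z*np.cos(th)],-1)
m=proj(w,P).reshape(131,121,2).astype(np.float32)
r=cv2.remap(w["color"],m[...,0],m[...,1],cv2.INTER_LINEAR); cv2.imwrite(f"pics/{n}_r.png",r)
g=cv2.cvtColor(r,cv2.COLOR_BGR2GRAY)
# coarse 10 mm map of local minima and saturation
for y in range(0,130,10): print(" ".join("%3d"%g[y:y+10,x:x+10].min() for x in range(0,120,10)))
s=readout.read_state(); print(s["time"],s["tool_pos"],s["wrist_force"],np.round(w["origin"],3))
E
python3 under.py u1 .176 65
```

```text
65  99 104 105 105 104 103 103 104 103  56  84
 61  79 104 105 105 104 103 103 104 103  54  55
 60  62 105 105 104 104 104 105 104 104  54  54
 61  61 104  17  16  13  15  16  19 105  54  54
 61  61  15  15  16  14  15  16  15  17  54  55
 62  62  15  15  64  14  16  68  15  15  54  55
 62  62  14  14  14  16  14  14  14  15  52  54
 62  57  16  16  38  14  14  38  14  15  51  56
 58  58  16  15  14  15  15  16  16  19  50  59
 58  58 104  27  15  16  14  17  32 104  52  57
 57  58 104 105 105 105 104 105 105 105  52  59
 59  54  53  53  52  52  51  53  53  53  53  61
 62  51  51  52  51  52  52  51  51  50  52  62
7.25 [0.51679596 0.17535308 0.15218925] [ 9.41541879 -0.02845818 27.94388051] [0.645 0.175 0.23 ]
```

```bash
cat > ring.py <<'E'
from h import *
import sys
from scipy.optimize import least_squares
def fit(img,w,yc):
    g=cv2.cvtColor(img,cv2.COLOR_BGR2GRAY)
    t0=np.radians(65); ctr=lambda th,xn,y,a:np.stack([xn+(.07+.039*np.cos(a))*np.cos(th)-.008*np.sin(th),y+.039*np.sin(a),(.07+.039*np.cos(a))*np.sin(th)+.008*np.cos(th)],-1)
    a=np.linspace(0,2*np.pi,72,endpoint=False)
    m=np.zeros(g.shape,np.uint8); xn0=.4615-.0114*yc+.0129
    hull=cv2.convexHull(proj(w,ctr(t0,xn0,yc,a)).astype(np.int32)); cv2.fillPoly(m,[hull],255)
    m=cv2.dilate(m,np.ones((15,15))); d=((g<45)&(m>0)).astype(np.uint8)
    cs,_=cv2.findContours(d,cv2.RETR_EXTERNAL,cv2.CHAIN_APPROX_NONE); h=cv2.convexHull(max(cs,key=cv2.contourArea)).reshape(-1,2).astype(float)
    o=lambda p:[cv2.pointPolygonTest(h.astype(np.float32).reshape(-1,1,2),tuple(map(float,q)),True) for q in proj(w,ctr(p[0],p[1],p[2],a))]
    r=least_squares(o,[t0,xn0,yc],diff_step=1e-3); return np.degrees(r.x[0]),r.x[1:],np.abs(r.fun).mean(),len(h)
w=read_camera("wrist"); print(fit(w["color"],w,float(sys.argv[1])))
E
python3 ring.py .176
```

```text
(np.float64(62.0189595069091), array([0.46756182, 0.17782986]), np.float64(0.3280803256576432), 29)
```

jog_arm --deltas '[-0.002,0,0,0,0,0,0,-0.004,0,0,0,0,0,0,-0.005,0,0,0,0,0,0,-0.005,0,0,0,0,0,0,-0.005,0,0,0,0,0,0,-0.005,0,0,0,0,0,0,-0.005,0,0,0,0,0,0,-0.005,0,0,0,0,0,0]'

```text
time: 8.1
tool_pos: [0.5109, 0.1753, 0.154]
tcp_rot: [-3.068, -0.0, 0.667]
wrist_force: [9.0, -1.1, 27.9]
width: 0.499
grip_force: 14.2
```

```bash
python3 ring.py .176
```

```text
(np.float64(64.65462548214), array([0.46768127, 0.17774326]), np.float64(0.2905635702479624), 36)
```

jog_arm --deltas '[0,0,0,0,0,0,0,0,0,0,0,0,0,0,0,0,0,0,0,0,0,0,0,0,0,0,0,0,0,0,0,0,0,0,0,0,0,0,0,0,0,0]'

```text
time: 8.75
tool_pos: [0.5109, 0.1753, 0.154]
tcp_rot: [-3.068, -0.0, 0.667]
wrist_force: [8.8, -1.4, 28.3]
width: 0.497
grip_force: 14.3
```

jog_arm --deltas '[0,0,0,0,0,0,0,0,0,0,0,0,0,0,0.005,0,-0.002,0,0,0,0,0.01,0,-0.003,0,0,0,0,0.021,0,-0.004,0,0,0,0,0.0325,0,-0.004,0,0,0,0,0.044,0,-0.003,0,0,0,0,0.0555,0,-0.001,0,0,0,0]'

```text
time: 9.55
tool_pos: [0.5625, 0.1756, 0.1287]
tcp_rot: [-3.068, 0.0, 0.664]
wrist_force: [11.1, 1.2, 13.0]
width: 0.498
grip_force: 8.6
```

jog_arm --deltas '[0.012,0,0.003,0,0,0,0,0.0235,0,0.007,0,0,0,0,0.0345,0,0.012,0,0,0,0,0.0455,0,0.018,0,0,0,0,0.0555,0,0.025,0,0,0,0,0.065,0,0.032,0,0,0,0,0.0735,0,0.041,0,0,0,0,0.079,0,0.0465,0,0,0,0]'

```text
time: 10.35
tool_pos: [0.6158, 0.1759, 0.05]
tcp_rot: [-3.069, 0.001, 0.659]
wrist_force: [15.9, 2.2, 2.1]
width: 0.493
grip_force: 7.9
```

jog_arm --deltas '[0.003,0,0.002,0,0,0,0,0.006,0,0.002,0,0,0,0,0.01,0,0,0,0,0,0,0.016,0,-0.004,0,0,0,0,0.026,0,-0.01,0,0,0,0,0.02,0,-0.04,0,0,0,0,0.005,0,-0.085,0,0,0,0,-0.016,0,-0.13,0,0,0,0]'

```text
time: 11.15
tool_pos: [0.6481, 0.1742, 0.1724]
tcp_rot: [3.063, -0.001, -0.692]
wrist_force: [-0.0, -0.2, 0.2]
width: 0.503
grip_force: 0.0
```

jog_arm --deltas '[0.009,0.05,-0.004,0,0,0,0,0.009,0.1,-0.004,0,0,0,0,0.009,0.15,-0.004,0,0,0,0,0.009,0.2,-0.004,0,0,0,0,0.009,0.25,-0.004,0,0,0,0,0.009,0.295,-0.004,0,0,0,0,0.009,0.316,-0.004,0,0,0,0,0.009,0.316,-0.004,0,0,0,0]'

```text
time: 11.95
tool_pos: [0.6584, -0.1444, 0.1727]
tcp_rot: [-3.065, 0.007, 0.685]
wrist_force: [0.3, 0.4, -0.2]
width: 0.5
grip_force: 0.0
```

Run:
```python
from h import *
c=read_camera("top"); cv2.imwrite("pics/top1.png",c["color"])
i=c["color"][130:290,190:480]; cv2.imwrite("pics/f.png",cv2.resize(i,None,fx=2.75,fy=2.75,interpolation=cv2.INTER_CUBIC))
```

```text
(no output)
```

View pics/f.png

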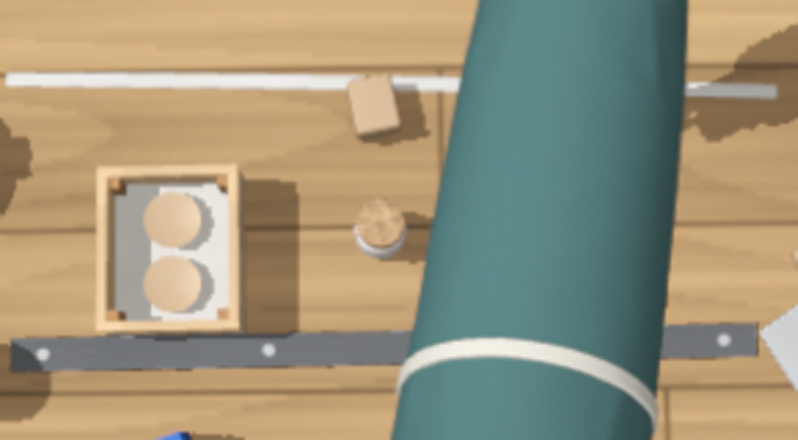

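The left tray is flat again at the stop, with corners (96,166),(242,163),(243,332),(96,332), and the neighbours have not moved. Next is the right tray.

jog_arm --deltas '[0.018,0,0.038,0,0,0,0,0.036,0,0.076,0,0,0,0,0.048,0,0.105,0,0,0,0,0.0535,0,0.1146,0,0,0,0,0.0535,0,0.1146,0,0,0,0,0.0455,0,0.118,0,0,0,0,0.037,0,0.122,0,0,0,0,0.0325,0,0.124,0,0,0,0]'

```text
time: 12.8
tool_pos: [0.6371, -0.1413, 0.0501]
tcp_rot: [3.068, -0.001, -0.676]
wrist_force: [2.7, 0.6, 1.3]
width: 0.499
grip_force: 2.0
```

jog_arm --deltas '[-0.003,0,0.0015,0,0,0,0,-0.006,0,0.003,0,0,0,0,-0.0085,0,0.004,0,0,0,0,-0.011,0,0.005,0,0,0,0,-0.013,0,0.006,0,0,0,0,-0.0145,0,0.007,0,0,0,0,-0.016,0,0.0075,0,0,0,0,-0.017,0,0.008,0,0,0,0]'

```text
time: 13.6
tool_pos: [0.6221, -0.1431, 0.0486]
tcp_rot: [3.067, 0.001, -0.664]
wrist_force: [11.8, -5.2, 1.8]
width: 0.5
grip_force: 6.0
```

jog_arm --deltas '[-0.001,0,0.0005,0,0,0,0,-0.002,0,0.001,0,0,0,0,-0.0025,0,0.001,0,0,0,0,-0.0025,0,0.001,0,0,0,0]'

```text
time: 14.0
tool_pos: [0.621, -0.1442, 0.0492]
tcp_rot: [3.066, 0.001, -0.658]
wrist_force: [14.4, -7.0, 2.4]
width: 0.5
grip_force: 6.9
```

Run:
```python
from h import *
s=readout.read_state(); print(s["tool_pos"],s["wrist_force"],s["torque"],R.from_rotvec(s["tcp_rot"]).as_matrix().round(3))
```

```text
[ 0.62102515 -0.14415038  0.04922918] [14.3929015  -6.95366325  2.44368369] [-1.07205025 -2.10935093  0.87850693] [[ 0.912  0.002 -0.411]
 [-0.    -1.    -0.006]
 [-0.411  0.005 -0.912]]
```

jog_arm --deltas '[-0.005,0.001,-0.004,-0.2,0,-0.5,0,-0.009,0.002,-0.009,-0.2,0,-0.5,0,-0.0135,0.002,-0.0135,-0.2,0,-0.5,0,-0.018,0.002,-0.018,-0.2,0,-0.5,0,-0.023,0.002,-0.022,-0.2,0,-0.5,0,-0.028,0.002,-0.0255,-0.2,0,-0.5,0,-0.033,0.002,-0.029,-0.2,0,-0.5,0,-0.038,0.002,-0.0325,-0.2,0,-0.5,0]'

```text
time: 14.8
tool_pos: [0.5988, -0.1454, 0.0953]
tcp_rot: [3.065, 0.014, -0.664]
wrist_force: [10.4, -5.6, 5.0]
width: 0.5
grip_force: 5.6
```

jog_arm --deltas '[-0.0085,0,-0.0045,0,0,0,0,-0.0175,0,-0.0085,0,0,0,0,-0.0265,0,-0.012,0,0,0,0,-0.036,0,-0.015,0,0,0,0,-0.0455,0,-0.017,0,0,0,0,-0.0545,0,-0.0185,0,0,0,0,-0.0615,0,-0.019,0,0,0,0,-0.0685,0,-0.0195,0,0,0,0]'

```text
time: 15.6
tool_pos: [0.544, -0.1459, 0.1434]
tcp_rot: [3.064, 0.014, -0.667]
wrist_force: [8.3, -4.2, 11.9]
width: 0.499
grip_force: 7.3
```

jog_arm --deltas '[-0.006,0,0,0,0,0,0,-0.0115,0,0,0,0,0,0,-0.017,0,0.0005,0,0,0,0,-0.0225,0,0.001,0,0,0,0,-0.0275,0,0.002,0,0,0,0,-0.0315,0,0.0028,0,0,0,0,-0.0315,0,0.0028,0,0,0,0,-0.0315,0,0.0028,0,0,0,0]'

```text
time: 16.4
tool_pos: [0.5135, -0.1463, 0.155]
tcp_rot: [3.063, 0.013, -0.671]
wrist_force: [5.4, -5.6, 18.3]
width: 0.498
grip_force: 9.1
```

```bash
python3 under.py u2 -.145 65
python3 - <<'E'
import cv2,numpy as np
a=cv2.imread("pics/u1_w.png");b=cv2.imread("pics/u2_w.png")
cv2.imwrite("pics/g.png",np.hstack([cv2.resize(x,(400,300),interpolation=cv2.INTER_AREA) for x in(a,b)]))
E
```

```text
134  60 106 106 106 106 105 104 104 104  54  64
 62  59 106 106 106 105 105 105 106 106  53  54
 62  60 106 105 106 106 105 106 105 107  54  53
 66  61 106 105 106 106 105 106 104 106  54  54
 65  61 105 105 106 106 106 107 106 106  54  53
 66  61 106 106 106 106 107 107 107 106  55  54
 67  57 105 105 105 105 105 105 106 106  50  56
 67  57 105 105 105 105 105 105 106 106  50  54
 61  57 105 106 106 106 105 105 106 105  51  51
 62  58 105 106 106 107 105 105 106 106  52  52
 62  58  99 105 105 106 106 106 107 107  53  53
 63  55  52  52  51  52  51  51  54  52  53  56
 63  51  50  51  51  51  52  51  51  52  51  56
16.45 [ 0.51350363 -0.14633955  0.15496654] [ 6.59997438 -4.79302189 16.93005536] [ 0.642 -0.145  0.233]
```

View pics/g.png

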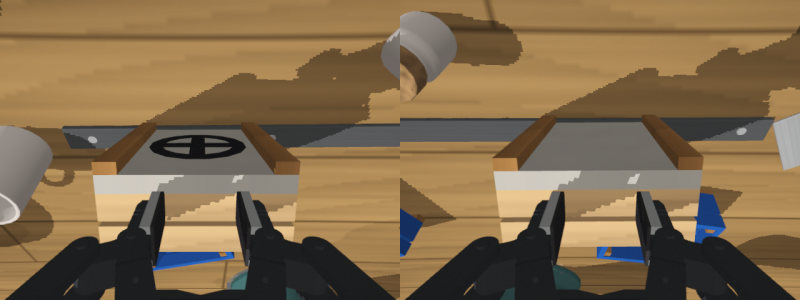

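The left view shows the branded underside, with the ring and cross at about (197,147). The right view (u2) is plain, so the left tray gets dispatched. I'll check this tray's tilt, calibrated against the left fit.

```bash
cat > t2.py <<'E'
from h import *
from scipy.optimize import fsolve
import sys
def rows(img,u):
    s=img[:,u-6:u+6].astype(float).mean(1); sat=s.max(1)-s.min(1); g=s.mean(1)
    pale=np.where((np.arange(480)>150)&(np.arange(480)<300)&(sat<25))[0]
    d=np.abs(np.gradient(g)); return s,g,d
for n,u in(("u1",235),("u2",235),("u2",290)):
    s,g,d=rows(cv2.imread(f"pics/{n}_w.png"),u)
    print(n,u,[(r,int(g[r-3]),int(g[r+3])) for r in range(180,300) if d[r]==d[max(0,r-4):r+5].max() and d[r]>4])
E
python3 t2.py
```

```text
u1 235 [(196, 102, 61), (220, 54, 73), (228, 79, 103), (237, 96, 104), (279, 103, 201)]
u2 235 [(181, 127, 73), (217, 75, 96), (273, 104, 200)]
u2 290 [(188, 73, 52), (196, 57, 105), (273, 105, 163), (285, 153, 137)]
```

```bash
sed -i 's/for n,u in.*/for n,u in(("u1",262),("u1",310),("u2",262),("u2",310)):/' t2.py; python3 t2.py
python3 - <<'E'
from h import *
from scipy.optimize import fsolve
# wrist cam pose: u2 is current pose; u1 pose = same relative to TCP
w=read_camera("wrist"); s=readout.read_state()
T=R.from_rotvec(s["tcp_rot"]).as_matrix(); o=T.T@(np.array(w["origin"])-s["tool_pos"]); A=T.T@att(w)
T1=R.from_rotvec([-3.068,0,.665]).as_matrix(); w1=dict(w); w1["origin"]=T1@o+[.5168,.1754,.1522]; w1["attitude"]=T1@A
def pt(th,xn,y,X): return (xn+X*np.cos(th)-.008*np.sin(th),y,X*np.sin(th)+.008*np.cos(th))
row=lambda c,*a: proj(c,[pt(*a)])[0,1]
t1=np.radians(62.02)
for near1,near2 in((200,196),(202,196)):
  X=fsolve(lambda X:row(w1,t1,.46756,.1754,X[0])-near1,[.02])[0]; F=fsolve(lambda X:row(w1,t1,.46756,.1754,X[0])-279,[.14])[0]
  r=fsolve(lambda p:[row(w,p[0],p[1],-.1463,X)-near2,row(w,p[0],p[1],-.1463,F)-273],[1.1,.47])
  print(X,F,np.degrees(r[0]),r[1])
E
```

```text
u1 262 [(200, 79, 52), (207, 52, 104), (221, 104, 18), (229, 18, 17), (235, 17, 46), (249, 17, 103), (279, 104, 202), (293, 202, 139)]
u1 310 [(200, 78, 52), (207, 53, 104), (215, 105, 17), (228, 31, 18), (254, 18, 104), (279, 103, 138)]
u2 262 [(188, 74, 51), (196, 57, 105), (273, 105, 201), (294, 201, 137)]
u2 310 [(188, 73, 52), (195, 52, 105), (272, 104, 137)]
-0.019805321159829862 0.1396818864449543 62.1374067691679 0.4648398145770392
-0.012013145985802852 0.1396818864449543 62.621730490247536 0.4664676512505702
```

jog_arm --deltas '[-0.0015,0,0,0,0,0,0,-0.0015,0,0,0,0,0,0,-0.0015,0,0,0,0,0,0,-0.0015,0,0,0,0,0,0,-0.0015,0,0,0,0,0,0,-0.0015,0,0,0,0,0,0,-0.0015,0,0,0,0,0,0,-0.0015,0,0,0,0,0,0]'

```text
time: 17.3
tool_pos: [0.5121, -0.1464, 0.1554]
tcp_rot: [3.063, 0.013, -0.671]
wrist_force: [5.9, -5.7, 17.5]
width: 0.499
grip_force: 8.8
```

jog_arm --deltas '[0,0,0,0,0,0,0,0,0,0,0,0,0,0,0,0,0,0,0,0,0,0,0,0,0,0,0,0,0,0,0,0,0,0,0,0,0,0,0,0,0,0]'

```text
time: 17.9
tool_pos: [0.5121, -0.1463, 0.1554]
tcp_rot: [3.063, 0.013, -0.671]
wrist_force: [6.0, -5.2, 17.8]
width: 0.493
grip_force: 8.8
```

jog_arm --deltas '[0.0055,0,-0.002,0,0,0,0,0.0115,0,-0.003,0,0,0,0,0.0225,0,-0.004,0,0,0,0,0.034,0,-0.004,0,0,0,0,0.0455,0,-0.003,0,0,0,0,0.057,0,-0.001,0,0,0,0,0.069,0,0.0025,0,0,0,0,0.0805,0,0.0065,0,0,0,0]'

```text
time: 18.7
tool_pos: [0.5841, -0.1454, 0.1134]
tcp_rot: [3.065, 0.014, -0.666]
wrist_force: [9.7, -4.6, 6.0]
width: 0.499
grip_force: 5.5
```

jog_arm --deltas '[0.011,0,0.005,0,0,0,0,0.022,0,0.0105,0,0,0,0,0.032,0,0.0175,0,0,0,0,0.0415,0,0.0255,0,0,0,0,0.0505,0,0.034,0,0,0,0,0.0555,0,0.0395,0,0,0,0,0.0585,0,0.042,0,0,0,0,0.062,0,0.0425,0,0,0,0]'

```text
time: 19.5
tool_pos: [0.6208, -0.1441, 0.0473]
tcp_rot: [3.066, 0.014, -0.672]
wrist_force: [3.4, -1.1, 3.0]
width: 0.499
grip_force: 1.8
```

jog_arm --deltas '[0.004,0,0,0,0,0,0,0.009,0,-0.004,0,0,0,0,0.02,0,-0.01,0,0,0,0,0.014,0,-0.04,0,0,0,0,-0.003,0,-0.085,0,0,0,0,-0.023,0,-0.128,0,0,0,0,-0.035,0,-0.155,0,0,0,0,-0.035,0,-0.155,0,0,0,0]'

```text
time: 20.3
tool_pos: [0.6542, -0.143, 0.208]
tcp_rot: [3.067, 0.013, -0.668]
wrist_force: [0.2, -0.6, 1.0]
width: 0.501
grip_force: 0.0
```

```bash
cat > go.py <<'E'
from h import *
import sys
x,y,z,yaw=map(float,sys.argv[1:5]); s=readout.read_state(); T=R.from_rotvec(s["tcp_rot"])
G=R.from_euler("z",yaw)*R.from_matrix(np.diag([1.,-1,-1]))
print(T.inv().apply(np.array([x,y,z])-s["tool_pos"]).round(4),np.degrees((T.inv()*G).as_rotvec()).round(2),s["tool_pos"],s["wrist_force"].round(1),s["time"])
E
python3 go.py .428 .177 .208 0.0
```

```text
[-0.2033 -0.322   0.0926] [ 0.17 24.57  0.49] [ 0.65420792 -0.14297987  0.20803367] [ 0.2 -0.6  1. ] 20.3
```

jog_arm --deltas '[-0.2033,-0.322,0.0926,0.2,24.6,0.5,0.6,-0.2033,-0.322,0.0926,0.2,24.6,0.5,0.6,-0.2033,-0.322,0.0926,0.2,24.6,0.5,0.6,-0.2033,-0.322,0.0926,0.2,24.6,0.5,0.6,-0.2033,-0.322,0.0926,0.2,24.6,0.5,0.6,-0.2033,-0.322,0.0926,0.2,24.6,0.5,0.6,-0.2033,-0.322,0.0926,0.2,24.6,0.5,0.6,-0.2033,-0.322,0.0926,0.2,24.6,0.5,0.6]'

```text
time: 21.1
tool_pos: [0.4223, 0.1783, 0.2023]
tcp_rot: [-3.14, 0.0, 0.018]
wrist_force: [0.5, -0.3, 0.9]
width: 0.798
grip_force: 0.0
```

```bash
python3 go.py .428 .177 .036 0.0
python3 - <<'E'
from h import *
# line edges measured by brightness centroid in initial top picture, at line plane z=0
c=read_camera("top"); g=cv2.imread("pics/top0.png").astype(float); v=g.min(2)
ys=np.linspace(.32,-.34,67); X=np.linspace(.66,.72,241); P=[]
for y in ys:
    m=proj(c,np.c_[X,0*X+y,0*X]).astype(np.float32)
    p=cv2.remap(v.astype(np.float32),m[None,:,0],m[None,:,1],cv2.INTER_LINEAR)[0]; k=p>165
    if k.sum()>15 and k.sum()<90: P.append((y,X[k].mean()))
P=np.array(P); a=np.polyfit(P[:,0],P[:,1],1); r=P[:,1]-np.polyval(a,P[:,0]); k=abs(r)<.002; a=np.polyfit(P[k,0],P[k,1],1)
print(len(P),k.sum(),a,np.polyval(a,.177),abs(r).mean())
E
```

```text
[0.0076 0.0015 0.1662] [-0.07  0.65 -0.01] [0.42228965 0.17833607 0.20232189] [ 0.5 -0.3  0.9] 21.1
63 61 [0.02749382 0.68729256] 0.6921589644536033 0.00024521823857553
```

jog_arm --deltas '[0.006,0,0.045,0,0.6,0,0.6,0.006,0,0.09,0,0.6,0,0.6,0.006,0,0.13,0,0.6,0,0.6,0.006,0,0.155,0,0.6,0,0.6,0.006,0,0.166,0,0.6,0,0.6,0.006,0,0.166,0,0.6,0,0.6]'

```text
time: 21.75
tool_pos: [0.4281, 0.1766, 0.0357]
tcp_rot: [3.142, -0.001, -0.004]
wrist_force: [-0.3, 0.5, -0.5]
width: 0.801
grip_force: 0.0
```

```bash
python3 go.py .448 .177 .036 -0.0275
```

```text
[ 0.0199 -0.0004 -0.0004] [0.   0.15 1.55] [0.42807317 0.17659134 0.03570028] [-0.3  0.5 -0.5] 21.75
```

jog_arm --deltas '[0.008,0,0,0,0,0.2,0.6,0.014,0,0,0,0,0.4,0.6,0.02,0,0,0,0,0.6,0.6,0.03,0,0,0,0,0.8,0.6,0.042,0,0,0,0,1.0,0.6,0.056,0,0,0,0,1.2,0.6,0.07,0,0,0,0,1.4,0.6,0.084,0,0,0,0,1.55,0.6]'

```text
time: 22.55
tool_pos: [0.5158, 0.1775, 0.0386]
tcp_rot: [-3.139, 0.043, -0.005]
wrist_force: [-4.7, -0.0, 4.0]
width: 0.798
grip_force: 2.3
```

jog_arm --deltas '[0.014,0,0,0,0,0,0.6,0.028,0,0,0,0,0,0.6,0.042,0,0,0,0,0,0.6,0.054,0,0,0,0,0,0.6,0.062,0,0,0,0,0,0.6,0.068,0,0,0,0,0,0.6,0.072,0,0,0,0,0,0.6,0.072,0,0,0,0,0,0.6]'

```text
time: 23.35
tool_pos: [0.5875, 0.1756, 0.0387]
tcp_rot: [-3.139, 0.043, -0.008]
wrist_force: [0.9, 0.2, -0.0]
width: 0.797
grip_force: 0.1
```

```bash
cat > pose.py <<'E'
# tray pose by matching the initial (known) top-rim patch: fit pale-wood rim via edge distance in scene+top
from h import *
from scipy.optimize import minimize
def E(c):
    g=cv2.GaussianBlur(c["color"],(3,3),0); e=cv2.Canny(g,40,110); return cv2.distanceTransform(255-e,cv2.DIST_L2,5)
def fit(cams,x0):
    D=[(c,np.minimum(E(c),4.).astype(np.float32)) for c in cams]; s=np.linspace(-1,1,60)
    def rect(a,b): return np.r_[np.c_[a*s,0*s+b],np.c_[a*s,0*s-b],np.c_[0*s+a,b*s],np.c_[0*s-a,b*s]]
    Q=np.r_[rect(.07,.06),rect(.062,.052)]; 
    def cost(p):
        c,si=np.cos(p[2]),np.sin(p[2]); P=np.c_[p[0]+Q[:,0]*c-Q[:,1]*si,p[1]+Q[:,0]*si+Q[:,1]*c,0*Q[:,0]+.06]
        t=0
        for cam,d in D:
            m=proj(cam,P).astype(np.float32); t+=cv2.remap(d,m[None,:,0],m[None,:,1],cv2.INTER_LINEAR,borderValue=4).mean()
        return t
    best=min((minimize(cost,np.array(x0)+[a,b,y],method="Nelder-Mead",options=dict(initial_simplex=np.array(x0)+[a,b,y]+np.array([[0,0,0],[.003,0,0],[0,.003,0],[0,0,.02]]))) for a in(-.004,0,.004) for b in(-.004,0,.004) for y in(-.02,.02)),key=lambda r:r.fun)
    return best.x.round(4),round(best.fun,3)
E
python3 - <<'E'
from pose import *
t=read_camera("top"); s=read_camera("scene")
o=dict(t); o["color"]=cv2.imread("pics/top0.png"); q=dict(s); q["color"]=cv2.imread("pics/scene0.png")
print("check0",fit([o],[.5496,.1767,0]),fit([q],[.5496,.1767,0]),fit([o],[.5477,-.1445,.085]))
print("now",fit([t],[.69,.177,-.027]),fit([s],[.69,.177,-.027])); r=readout.read_state(); print(r["tool_pos"],r["wrist_force"],r["tcp_rot"])
cv2.imwrite("pics/top2.png",t["color"])
E
```

```text
check0 (array([ 0.5509,  0.1789, -0.0025]), np.float64(0.316)) (array([ 5.531e-01,  1.774e-01, -4.000e-04]), np.float64(0.611)) (array([ 0.5496, -0.1441,  0.0839]), np.float64(0.356))
now (array([ 0.6447,  0.1743, -0.0108]), np.float64(1.611)) (array([ 0.6794,  0.1727, -0.0293]), np.float64(0.535))
[0.58740164 0.17567653 0.03892673] [-0.5697561  -0.61460383  0.19393656] [-3.1389851   0.04255248 -0.00856957]
```

jog_arm --deltas '[0.004,0,0,0,0,0,0.6,0.007,0,0,0,0,0,0.6,0.009,0,0,0,0,0,0.6,0.011,0,0,0,0,0,0.6,0.013,0,0,0,0,0,0.6,0.014,0,0,0,0,0,0.6,0.015,0,0,0,0,0,0.6,0.016,0,0,0,0,0,0.6]'

```text
time: 24.25
tool_pos: [0.6026, 0.1751, 0.0387]
tcp_rot: [-3.139, 0.043, -0.005]
wrist_force: [-3.6, 0.1, 1.7]
width: 0.798
grip_force: 1.8
```

jog_arm --deltas '[-0.01,0,0,0,0,0,0.6,-0.03,0,-0.01,0,0,0,0.6,-0.06,0,-0.04,0,0,0,0.6,-0.09,0.03,-0.08,0,0,0,0.6,-0.11,0.07,-0.11,0,0,0,0.6,-0.13,0.115,-0.12,0,0,0,0.6,-0.15,0.16,-0.12,0,0,0,0.6,-0.17,0.205,-0.12,0,0,0,0.6]'

```text
time: 25.05
tool_pos: [0.431, -0.0183, 0.1594]
tcp_rot: [-3.14, 0.04, -0.014]
wrist_force: [0.2, -0.6, -1.0]
width: 0.801
grip_force: 0.0
```

```bash
cat > now.py <<'E'
from pose import *
t=read_camera("top"); s=read_camera("scene"); cv2.imwrite("pics/top3.png",t["color"])
for x0 in([.69,.177,-.027],[.535,-.144,.01]): print("top",fit([t],x0),"scene",fit([s],x0))
r=readout.read_state(); print(r["tool_pos"],r["time"])
E
python3 now.py
```

```text
top (array([ 0.6827,  0.1737, -0.0226]), np.float64(0.317)) scene (array([ 0.6853,  0.1725, -0.0286]), np.float64(0.214))
top (array([ 0.535 , -0.144 ,  0.0196]), np.float64(0.969)) scene (array([ 0.5376, -0.1442,  0.0172]), np.float64(0.477))
[ 0.42863116 -0.02104318  0.15793651] 25.15
```

```bash
python3 - <<'E'
from h import *
for cam,f in(("scene","scene0"),("top","top3"),("scene",None)):
    c=read_camera(cam); v=(c["color"] if f is None else cv2.imread(f"pics/{f}.png")).min(2).astype(np.float32)
    ys=np.linspace(.32,-.34,67); X=np.linspace(.66,.72,241); P=[]
    for y in ys:
        m=proj(c,np.c_[X,0*X+y,0*X]).astype(np.float32)
        p=cv2.remap(v,m[None,:,0],m[None,:,1],cv2.INTER_LINEAR)[0]; k=p>140
        if 15<k.sum()<90: P.append((y,X[k].mean()))
    P=np.array(P); a=np.polyfit(P[:,0],P[:,1],1)
    for _ in range(3): k=abs(P[:,1]-np.polyval(a,P[:,0]))<.0015; a=np.polyfit(P[k,0],P[k,1],1)
    print(cam,f,len(P),k.sum(),a,np.polyval(a,.174))
E
python3 go.py .575 .1745 .158 -0.0275
```

```text
scene scene0 67 63 [0.02766004 0.68926782] 0.6940806659118327
top top3 52 48 [0.02754575 0.68728826] 0.692081217278643
scene None 55 46 [0.02762916 0.68924855] 0.6940560201131394
[ 0.1381 -0.1956  0.0014] [-0.13 -0.33 -0.07] [ 0.43127009 -0.01701091  0.15811745] [-0.3  0.   0.7] 25.3
```

jog_arm --deltas '[0.138,-0.1925,0.001,0,0,0,0.6,0.138,-0.1925,0.001,0,0,0,0.6,0.138,-0.1925,0.001,0,0,0,0.6,0.138,-0.1925,0.001,0,0,0,0.6,0.138,-0.1925,0.02,0,0,0,0.6,0.138,-0.1925,0.065,0,0,0,0.6,0.138,-0.1925,0.105,0,0,0,0.6,0.138,-0.1925,0.119,0,0,0,0.6]'

```text
time: 26.1
tool_pos: [0.5707, 0.1738, 0.0342]
tcp_rot: [-3.141, 0.037, 0.007]
wrist_force: [-1.2, -0.0, -0.9]
width: 0.799
grip_force: 0.0
```

jog_arm --deltas '[0,0,0.001,0,0,0,0.6,0,0,0.001,0,0,0,0.6]'

```text
time: 26.3
tool_pos: [0.5752, 0.173, 0.0395]
tcp_rot: [-3.139, 0.041, -0.008]
wrist_force: [0.5, 0.6, 0.2]
width: 0.801
grip_force: 0.0
```

```bash
python3 go.py .6116 .1745 .0385 -0.0275
```

```text
[ 0.0364 -0.0025  0.0012] [-0.15 -0.27  0.07] [0.57515967 0.17298821 0.03947404] [0.5 0.6 0.2] 26.3
```

jog_arm --deltas '[0.012,-0.001,0,0,0,0,0.6,0.021,-0.001,0,0,0,0,0.6,0.026,-0.001,0,0,0,0,0.6,0.029,-0.001,0,0,0,0,0.6,0.032,-0.001,0,0,0,0,0.6,0.034,-0.001,0,0,0,0,0.6,0.036,-0.001,0,0,0,0,0.6,0.037,-0.001,0,0,0,0,0.6]'

```text
time: 27.1
tool_pos: [0.6111, 0.1718, 0.0385]
tcp_rot: [-3.139, 0.043, -0.005]
wrist_force: [-4.2, 0.8, 1.9]
width: 0.8
grip_force: 2.0
```

jog_arm --deltas '[-0.01,0,0,0,0,0,0.6,-0.03,0,-0.01,0,0,0,0.6,-0.06,0,-0.04,0,0,0,0.6,-0.09,0.03,-0.08,0,0,0,0.6,-0.12,0.07,-0.11,0,0,0,0.6,-0.14,0.115,-0.13,0,0,0,0.6,-0.16,0.16,-0.14,0,0,0,0.6,-0.18,0.19,-0.14,0,0,0,0.6]'

```text
time: 27.9
tool_pos: [0.4291, -0.011, 0.1797]
tcp_rot: [-3.14, 0.041, -0.017]
wrist_force: [1.2, -0.9, 0.1]
width: 0.806
grip_force: 0.0
```

```bash
python3 now.py
```

```text
top (array([ 0.691 ,  0.1733, -0.0262]), np.float64(0.376)) scene (array([ 0.694 ,  0.1722, -0.0265]), np.float64(0.187))
top (array([ 0.535 , -0.1442,  0.0224]), np.float64(0.78)) scene (array([ 0.5377, -0.1442,  0.0132]), np.float64(0.404))
[ 0.42608557 -0.01337763  0.17808435] 28.0
```

jog_arm --deltas '[0,0,-0.02,0,0,0,0.6,0,0,-0.02,0,0,0,0.6,0,0,-0.02,0,0,0,0.6,0,0,-0.02,0,0,0,0.6]'

```text
time: 28.4
tool_pos: [0.4279, -0.0091, 0.1965]
tcp_rot: [-3.139, 0.041, -0.005]
wrist_force: [0.3, 0.6, -0.5]
width: 0.8
grip_force: 0.0
```

```bash
python3 -c "
from workcell import finish_job; print(finish_job())"
```

```text
the job is handed in; nothing more can be done
None
```

The job is handed in (28 s used): both trays were tipped to about 65°, held and let down flat, left first; the brand was under the left tray, now centred over the dispatch line to about 1 mm and square to it, and the plain right tray lies flat by the stop.

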